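# Find the hidden release of the garnish chiller

### The job

The garnish chiller's lid is held shut by a concealed catch: one of the four identical flush square keys in its top is the release button, the other three are blank covers that do not give. With the fingertips feel from key to key, pressing gently, until you find the one that gives, press it fully in so that the lid springs up, then let go and take the hand away. Do not touch the lid, and leave the bottles, pots and spoon where they are.

Things in the scene. Friction and masses are not known exactly. Their poses are not given: they have to be found in the camera images.
- key_a (a point): centre of the top face of the first (leftmost) key position of the garnish chiller (seen from the robot, left is the chiller's +y). Axes as the chiller: z up, x away from the robot towards the lid, y along the row of keys. All four keys are identical square steel plates 42 x 42 mm, flush with the top.
- key_b (a point): centre of the top face of the second key position of the garnish chiller (seen from the robot, left is the chiller's +y). Axes as the chiller: z up, x away from the robot towards the lid, y along the row of keys. Which key is the release button changes; it looks like the rest.
- key_c (a point): centre of the top face of the third key position of the garnish chiller (seen from the robot, left is the chiller's +y). Axes as the chiller: z up, x away from the robot towards the lid, y along the row of keys. The three blank keys are rigid and do not move.
- key_d (a point): centre of the top face of the fourth (rightmost) key position of the garnish chiller (seen from the robot, left is the chiller's +y). Axes as the chiller: z up, x away from the robot towards the lid, y along the row of keys.
- chiller: garnish chiller: fixed stainless steel box 300 mm deep (x), 420 mm wide (y), 110 mm high; origin under its middle, z up, x away from the robot. In its top, 95 mm on the robot's side of the middle, a dark strip along y holds four square keys, each marked with a disc, 62 mm apart centre to centre, with 1 mm gaps around them; beyond them lies the flush lid
- release_key (a joint): how far the release button is in: 0 m flush, 0.006 m at its stop; it does not tell which key it is. The button sinks straight down into a square opening 44 mm wide, which whatever presses must fit; it starts to move at about 2 N, needs about 6 N at the stop and springs back when let go. The catch frees the lid at 0.003 to 0.004 m
- lid (a joint): lid angle: 0 rad shut and latched, about 0.5 rad when it has sprung up against its stop, which takes under a second; a spring keeps it up
- lid_edge (a point): middle of the top front edge (the edge near the keys) of the chiller's lid: a flush steel plate 170 mm deep, 286 mm wide, 8 mm thick, without a handle, hinged along its far side. Shut, this edge lies 50 mm beyond the line of key centres, level with the chiller's top. As the lid springs up the edge rises 81 mm and draws 21 mm away from the keys.
- tall_bottle_mid (a point): tall sauce squeeze bottle, 60 mm across, 190 mm high, stands on the table; point at its centre, 95 mm up
- small_bottle_mid (a point): smaller squeeze bottle, 52 mm across, 150 mm high, on the table; point at its centre, 75 mm up
- ramekin_mid (a point): white ceramic ramekin, 60 mm across, 40 mm high, on the chiller's top beside the keys or the lid (+y side); point at its centre, 20 mm up
- salt_jar_mid (a point): small glass jar with a steel cap, 40 mm across, 55 mm high, on the chiller's top beside the keys or the lid (-y side); point at its centre, half-way up
- ninth_pan_mid (a point): open steel pan 160 x 100 x 65 mm on the table; point at its centre, half-way up
- footed_bowl_mid (a point): white footed bowl, 116 mm across, 50 mm high, on the table; point at its centre, half-way up
- spoon_grip (a point): steel tasting spoon 180 mm long lying on the table near the robot; point on its handle

How it is judged:
By the outcome, as a careful person would: the job done as asked, in the order asked, and still so for the second after the job is handed in, with the robot touching nothing.
It also fails if it takes over 58 s, if anything falls off the work surface, if the arm or the gripper's body presses on something with over 40 N, if the wrist force passes 120 N, or if a joint passes its speed limit or range.

### The arm

A 6-joint arm with a two-finger parallel gripper is mounted at the origin on the work surface. World frame = base frame: x ahead of the robot, y to its left, z up, the work surface at z = 0. Lengths are in mm, angles in rad, forces in N, time in s.
With the tool pointing down it reaches from about 350 to 975 mm from the base axis. Payload 4.9 kg.
Tool frame: the origin (TCP) lies midway between the tips of the shut fingers; the grasp point (between the pads) lies hold_point_z behind it (hold_point_z is the distance from the TCP to the grasp point, in mm); x points along the fingers, y is the direction in which the jaws open and shut, and the axes are right-handed (so a half turn about x gives the same grasp; the last joint's range is limited). The gripper opens to 85 mm and grips with 20 to 120 N. Pads are 22 mm wide; open, the fingers measure 114 mm over their backs; the gripper's body (76 mm by 85 mm) begins 54 mm behind the grasp point. The pads swing forward as they close: fully open they stand 13 mm farther back than shut.
Start: joints at [-1.231, 0.053, 1.613, -0, 1.476, -0.119], TCP at [276.787, -560.348, 231.304] pointing down, gripper open.
Joint ranges: [-3.01, 3.01], [-1.01, 2.22], [0.06, 2.58], [-1.02, 4.17], [0.09, 2.62], [-3.14, 3.14]. Speed limits (rad/s): [2.57, 2.57, 3.14, 3.14, 3.14, 3.14].

### API

Orientations are given as a rotation vector (axis times angle).
In Python, from bench import * gives the robot as it stands.
- The arm moves only by the tool carry_out, never from a script. Its argument "rows" is text: rows parted by semicolons, each of 5 numbers parted by spaces: the finger opening in m, from 0 to 0.0854, then the shift along the tool's x, y, z in m, then the turn about the tool's x in degrees. In form: grip x y z twist; .... A call has 1 to 20 rows; each row is the pose to reach, as a shift and turn from the pose commanded when the call began, along the tool's axes at that moment; what a row does not reach only later rows make up. A row lasts 1/8 s, in which the tool goes at most 62.5 mm and 10.7 degrees, less where a joint would pass 70% of its speed; a pose out of reach is approached as far as the arm can. A call with a gripper value outside its range is refused whole. The fingers move at their own pace and stop on an object; "newtons" is the grip in N (left out, the last holds). Time passes only in rows, so rows that repeat a pose let the fingers close. It gives the time, the measured TCP pose, the force and the opening at its end, in the units of the state.
- state(): the state, without advancing time (a new reading comes with each control period).
- camera(name): name is "scene" or "top" or "wrist"; returns a dict with "img" (420x560x3 uint8, blue, green, red), "fx", "fy", "cx", "cy" (pixels), "extrinsics" (4x4, takes a point from camera to world coordinates). Camera axes: x right, y down, z forward; pixel columns grow to the right and rows downward; lengths in mm; the calibration is good to about 2 mm. The wrist camera is an equidistant fisheye: a pixel r from the principal point sees the ray r / f radians off the axis. A picture is of the moment at which its call begins. There is no depth.
- hand_in(): hands the job in, once; it reports no verdict.
Trained networks look in a picture, given as the dict that the camera call returned (one of the last four; its "shot" number tells which), for a name from the list of things; names that differ only in an ending like _2 or _b are one class to them, and where a whole thing is asked for, a point or a joint stands for the part that bears it (a point fixed in the world has none). Each returns a list of dicts, best first, with "p" (0 to 1); they miss things now and then, are a little off and sometimes report something else, mostly with a low value. They report only what shows in the picture. A call takes as long as a camera call.
- find_in(query, picture): "bbox" ([centre column, centre row, width, height] in pixels, round what is visible of it).
The state is a dict: "t": time; "joint_positions": joint angles; "joint_velocities": joint speeds; "effort": joint torques, N m; "ee_pos": TCP position; "orientation": TCP orientation; "wrist_force": force on the tool from outside, world axes, zero at the start; "moment": the same for the moment, N m; "opening": finger opening in mm.
Only numpy, scipy, OpenCV 4.12 (cv2) and the standard library are available. Lean on these libraries where they do the work, as an engineer would, in place of code of your own. Each camera call takes 0.05 s, during which the arm holds its last target. There are 200 camera calls.

## Working session

There is one attempt and no reset: what is moved stays moved. The work goes in short steps, Python scripts to look and compute and a tool call to move; the robot and the scene stay as the last step left them, time stands still between calls to the robot, and variables do not carry over. Pictures are saved under pics/ and viewed, on a budget of 10 in all, crops included, one or two more only if the job needs it, and the job is handed in when it is done.

Besides the shell and the picture viewer there is one more tool, called by a JSON object that holds its "fn" and its "kwargs". carry_out: Moves the arm, as the interface text tells. Its arguments: {"type":"object","properties":{"rows":{"type":"string"},"newtons":{"type":"number"}},"required":["rows"]}

```bash
mkdir -p pics; cat > h.py <<'E'
from bench import *
import numpy as np, cv2
def px2w(c,u,v,z):
    E=np.array(c["extrinsics"]); d=E[:3,:3]@np.array([(u-c["cx"])/c["fx"],(v-c["cy"])/c["fy"],1])
    o=E[:3,3]; return o+d*(z-o[2])/d[2]
E
python3 - <<'E'
from h import *
s=state(); print({k:np.round(s[k],3) for k in("t","ee_pos","orientation","wrist_force","opening")})
for n in("top","scene"):
    c=camera(n); cv2.imwrite(f"pics/{n}0.png",c["img"]); print(n,c["fx"],np.round(c["extrinsics"],3).tolist())
    for q in("key_a","chiller","lid_edge","ramekin_mid","salt_jar_mid","tall_bottle_mid","small_bottle_mid"):
        print(q,[(np.round(r["bbox"]).tolist(),round(r["p"],2)) for r in find_in(q,c)[:5]])
        if q=="key_a":
            for r in find_in(q,c)[:6]: print(np.round(px2w(c,*r["bbox"][:2],110),1),round(r["p"],2))
E
```

```text
{'t': np.float64(0.0), 'ee_pos': array([ 276.577, -559.784,  230.08 ]), 'orientation': array([ 1.967,  0.461, -1.967]), 'wrist_force': array([-0.43 ,  0.513,  0.376]), 'opening': np.float64(85.226)}
top 416.78323221875615 [[-0.008, -0.99, 0.14, 399.997], [-1.0, 0.01, 0.01, -22.494], [-0.011, -0.14, -0.99, 1077.929], [0.0, 0.0, 0.0, 1.0]]
key_a [([253.0, 184.0, 204.0, 167.0], 0.88)]
[578.2  52.5 110. ] 0.88
chiller [([254.0, 186.0, 203.0, 169.0], 0.87), ([452.0, 187.0, 57.0, 73.0], 0.52)]
lid_edge [([249.0, 170.0, 137.0, 93.0], 0.96), ([255.0, 188.0, 201.0, 176.0], 0.64)]
ramekin_mid [([165.0, 168.0, 31.0, 24.0], 0.59)]
salt_jar_mid [([317.0, 129.0, 16.0, 23.0], 0.81), ([166.0, 167.0, 33.0, 24.0], 0.56), ([254.0, 185.0, 205.0, 174.0], 0.51)]
tall_bottle_mid [([100.0, 254.0, 48.0, 26.0], 0.96), ([254.0, 188.0, 202.0, 168.0], 0.63)]
small_bottle_mid [([453.0, 252.0, 42.0, 21.0], 0.87)]
scene 508.5957093070636 [[0.479, 0.554, -0.681, 1515.65], [0.878, -0.317, 0.359, -524.268], [-0.017, -0.77, -0.638, 1055.646], [0.0, 0.0, 0.0, 1.0]]
key_a [([305.0, 233.0, 176.0, 142.0], 0.58)]
[649.9   8.  110. ] 0.58
chiller [([304.0, 234.0, 178.0, 142.0], 0.65)]
lid_edge [([314.0, 224.0, 110.0, 78.0], 0.65)]
ramekin_mid [([305.0, 235.0, 181.0, 142.0], 0.69), ([372.0, 193.0, 21.0, 20.0], 0.6)]
salt_jar_mid [([280.0, 251.0, 9.0, 28.0], 0.68)]
tall_bottle_mid [([375.0, 159.0, 22.0, 53.0], 0.76), ([303.0, 236.0, 177.0, 142.0], 0.74)]
small_bottle_mid [([130.0, 251.0, 28.0, 41.0], 0.64)]
```

```bash
python3 - <<'E'
import cv2
i=cv2.imread("pics/top0.png")[80:290,80:360]   # x offset 80,y offset 80, scale 2.8
cv2.imwrite("pics/top0c.png",cv2.resize(i,None,fx=2.8,fy=2.8,interpolation=cv2.INTER_CUBIC))
E
```

```text
(no output)
```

View pics/top0c.png

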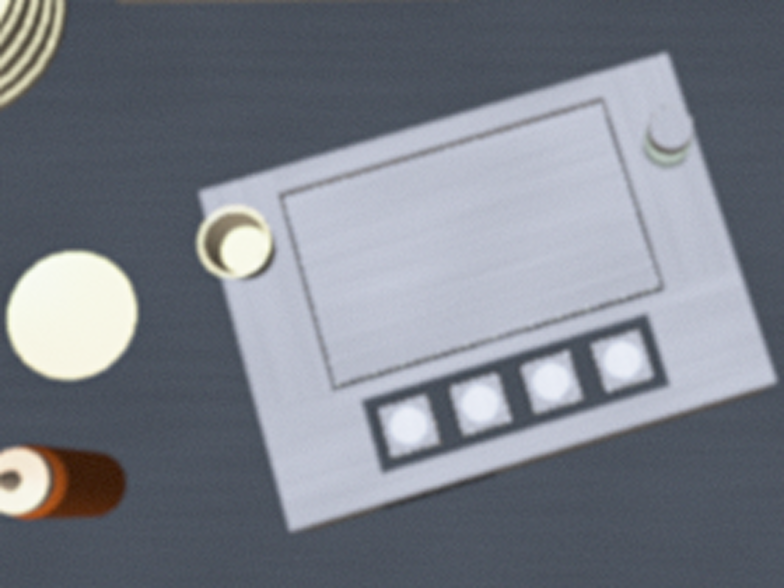

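View pics/top0.png

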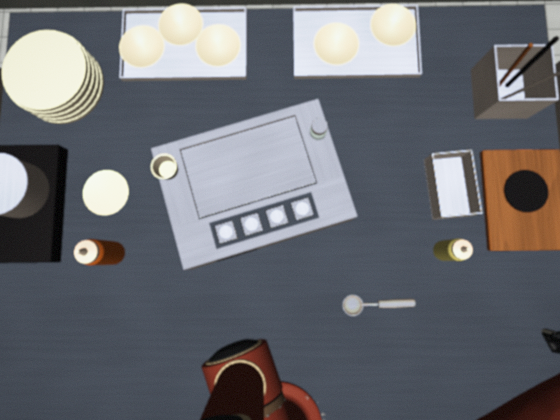

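The top view shows the chiller turned about 17°. In the crop, the key discs are at about (410,426), (480,404), (551,382) and (623,359). The path from the robot's side is clear.

```bash
cat >> h.py <<'E'
from scipy.spatial.transform import Rotation as R
def plan(tgt,yaw=None):
    s=state(); M=R.from_rotvec(s["orientation"]).as_matrix()
    print("ee",np.round(s["ee_pos"],1),"F",np.round(s["wrist_force"],1),"shift mm",np.round(M.T@(np.array(tgt)-s["ee_pos"]),1))
E
python3 - <<'E'
from h import *
c=camera("top")
f=lambda u,v:px2w(c,u/2.8+80-.3,v/2.8+80-.3,110)
K=np.array([f(*p) for p in[(410,426),(480,404),(551,382),(623,359)]])
C=np.array([f(*p) for p in[(199,190),(668,53),(776,382),(290,531)]])
print(np.round(K,1),np.linalg.norm(np.diff(K,axis=0),axis=1)); print(np.round(C,1),[np.linalg.norm(C[i]-C[i-1]) for i in range(4)])
d=K[0]-K[3]; y=d/np.linalg.norm(d); yaw=np.arctan2(-y[0],y[1]); x=np.array([np.cos(yaw),np.sin(yaw),0])
print("yaw",np.degrees(yaw),"keys mid",K.mean(0),"from chiller",C.mean(0)-95*x)
e=C[3]-C[2]; print("yaw edge",np.degrees(np.arctan2(-e[0],e[1])))
s=state(); M=R.from_rotvec(s["orientation"]).as_matrix(); print(np.round(M,3))
for k in K: plan(k+[0,0,60])
E
```

```text
[[466.3 115.1 110. ]
 [484.1  57.  110. ]
 [501.9  -2.2 110. ]
 [520.7 -62.5 110. ]] [60.79508548 61.83053691 63.1283835 ]
[[ 670.   298.2  110. ]
 [ 787.6 -105.6  110. ]
 [ 500.2 -189.4  110. ]
 [ 381.   212.9  110. ]] [np.float64(301.2732063742708), np.float64(420.5680319176343), np.float64(299.4124798518189), np.float64(419.5625368089075)]
yaw 17.013135156665 keys mid [493.23869839  26.84570576 110.        ] from chiller [493.84829863  26.2176685  110.        ]
yaw edge 16.495684306356623
[[ 0.     0.443 -0.897]
 [-0.    -0.897 -0.443]
 [-1.     0.    -0.   ]]
ee [ 276.8 -560.4  231.3] F [ 0.4  0.9 -0.1] shift mm [  61.3 -521.7 -469.1]
ee [ 276.8 -560.4  231.3] F [ 0.4  0.9 -0.1] shift mm [  61.3 -461.7 -459.2]
ee [ 276.8 -560.4  231.3] F [ 0.4  0.9 -0.1] shift mm [  61.3 -400.7 -449. ]
ee [ 276.8 -560.4  231.3] F [ 0.4  0.9 -0.1] shift mm [  61.3 -338.4 -439.1]
```

The key fit agrees with the chiller outline: sides 300 × 420, mid-row within 1 mm, yaw 16.8°. I'll shut the fingers and go above key_d.

{"fn": "carry_out", "kwargs": {"rows": "0 0 -0.3384 -0.4391 9.5;0 0 -0.3384 -0.4391 9.5;0 0 -0.3384 -0.4391 9.5;0 0 -0.3384 -0.4391 9.5;0 0 -0.3384 -0.4391 9.5;0 0 -0.3384 -0.4391 9.5;0 0 -0.3384 -0.4391 9.5;0 0 -0.3384 -0.4391 9.5;0 0 -0.3384 -0.4391 9.5;0 0 -0.3384 -0.4391 9.5;0 0 -0.3384 -0.4391 9.5;0 0 -0.3384 -0.4391 9.5;0 0.03 -0.3384 -0.4391 9.5;0 0.06 -0.3384 -0.4391 9.5;0 0.08 -0.3384 -0.4391 9.5;0 0.08 -0.3384 -0.4391 9.5", "newtons": 20}}

```text
t: 2.95
ee_pos: [519.3, -62.9, 149.5]
orientation: [2.062, 0.305, -2.069]
wrist_force: [0.4, 0.0, -0.8]
opening: -0.2
```

```bash
python3 - <<'E'
from h import *
s=state(); print(s["t"],s["opening"]); print(np.round(R.from_rotvec(s["orientation"]).as_matrix(),3))
plan([520.4,-62.5,120])
c=camera("wrist"); cv2.imwrite("pics/w1.png",c["img"])
E
```

```text
2.95 -0.18140465754438476
[[-0.004  0.287 -0.958]
 [ 0.001 -0.958 -0.287]
 [-1.    -0.002  0.003]]
ee [519.3 -62.9 149.5] F [ 0.4  0.  -0.8] shift mm [29.5 -0.  -1.3]
```

View pics/w1.png

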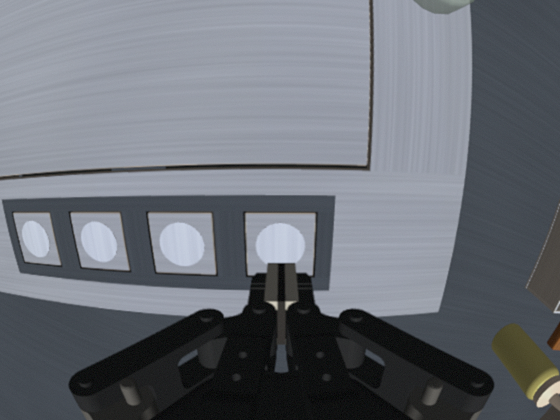

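The wrist view shows the shut fingertips (282,265) centred across key_d (281,243), with the row level in the picture and the lid clear. Next I come down gently.

{"fn": "carry_out", "kwargs": {"rows": "0 0.015 0 -0.001 0;0 0.03 0 -0.001 0;0 0.035 0 -0.001 0;0 0.036 0 -0.001 0;0 0.037 0 -0.001 0;0 0.0375 0 -0.001 0;0 0.038 0 -0.001 0;0 0.038 0 -0.001 0"}}

```text
t: 4.0
ee_pos: [521.6, -62.2, 113.4]
orientation: [2.064, 0.304, -2.064]
wrist_force: [0.5, 0.3, -0.0]
opening: -0.1
```

{"fn": "carry_out", "kwargs": {"rows": "0 0.0005 0 0 0;0 0.001 0 0 0;0 0.0015 0 0 0;0 0.002 0 0 0;0 0.002 0 0 0"}}

```text
t: 4.62
ee_pos: [521.5, -62.2, 111.2]
orientation: [2.064, 0.305, -2.064]
wrist_force: [0.2, -0.1, -0.4]
opening: -0.0
```

{"fn": "carry_out", "kwargs": {"rows": "0 0.0005 0 0 0;0 0.001 0 0 0;0 0.001 0 0 0"}}

```text
t: 5.0
ee_pos: [521.5, -62.2, 110.2]
orientation: [2.064, 0.305, -2.064]
wrist_force: [-0.2, 0.6, -0.1]
opening: 0.2
```

{"fn": "carry_out", "kwargs": {"rows": "0 0.0004 0 0 0;0 0.0008 0 0 0;0 0.0008 0 0 0"}}

```text
t: 5.38
ee_pos: [521.6, -62.2, 110.0]
orientation: [2.064, 0.304, -2.064]
wrist_force: [-2.6, 0.4, 4.1]
opening: 0.1
```

{"fn": "carry_out", "kwargs": {"rows": "0 0.0003 0 0 0;0 0.0006 0 0 0;0 0.0006 0 0 0"}}

```text
t: 5.75
ee_pos: [521.7, -62.2, 110.0]
orientation: [2.064, 0.305, -2.064]
wrist_force: [-4.0, -0.2, 7.6]
opening: 0.1
```

key_d is rigid: 7.6 N with no travel, top at z = 110.0. Lift and move to key_c.

{"fn": "carry_out", "kwargs": {"rows": "0 -0.01 0 0 0;0 -0.015 -0.01 0 0;0 -0.015 -0.04 0 0;0 -0.015 -0.062 0 0;0 -0.015 -0.062 0 0;0 -0.008 -0.062 0 0;0 -0.004 -0.062 0 0;0 -0.002 -0.062 0 0;0 -0.0015 -0.062 0 0;0 -0.001 -0.062 0 0;0 -0.0005 -0.062 0 0;0 -0.0005 -0.062 0 0"}}

```text
t: 7.25
ee_pos: [503.8, -3.0, 110.0]
orientation: [2.064, 0.304, -2.064]
wrist_force: [-2.2, -0.7, 4.3]
opening: -0.0
```

{"fn": "carry_out", "kwargs": {"rows": "0 0.0004 0 0 0;0 0.0007 0 0 0;0 0.0007 0 0 0"}}

```text
t: 7.62
ee_pos: [503.8, -3.0, 110.0]
orientation: [2.063, 0.304, -2.064]
wrist_force: [-4.6, -0.3, 8.3]
opening: -0.0
```

key_c is rigid too (8.3 N, z still 110.0). On to key_b.

{"fn": "carry_out", "kwargs": {"rows": "0 -0.01 0 0 0;0 -0.015 -0.01 0.001 0;0 -0.015 -0.04 0.001 0;0 -0.015 -0.062 0.001 0;0 -0.015 -0.062 0.001 0;0 -0.008 -0.062 0.001 0;0 -0.004 -0.062 0.001 0;0 -0.002 -0.062 0.001 0;0 -0.0015 -0.062 0.001 0;0 -0.001 -0.062 0.001 0;0 -0.0007 -0.062 0.001 0;0 -0.0007 -0.062 0.001 0"}}

```text
t: 9.12
ee_pos: [484.9, 55.9, 110.0]
orientation: [2.064, 0.304, -2.064]
wrist_force: [-3.3, -1.5, 5.2]
opening: 0.3
```

{"fn": "carry_out", "kwargs": {"rows": "0 0.0004 0 0 0;0 0.0007 0 0 0;0 0.0007 0 0 0"}}

```text
t: 9.5
ee_pos: [484.9, 55.9, 110.0]
orientation: [2.063, 0.304, -2.064]
wrist_force: [-5.8, -2.1, 8.8]
opening: -0.0
```

key_b is rigid as well (8.8 N). key_a remains, and I'll check it by feel as well.

{"fn": "carry_out", "kwargs": {"rows": "0 -0.01 0 0 0;0 -0.015 -0.01 0.001 0;0 -0.015 -0.04 0.001 0;0 -0.015 -0.062 0.001 0;0 -0.015 -0.062 0.001 0;0 -0.008 -0.062 0.001 0;0 -0.004 -0.062 0.001 0;0 -0.002 -0.062 0.001 0;0 -0.0015 -0.062 0.001 0;0 -0.001 -0.062 0.001 0;0 -0.0007 -0.062 0.001 0;0 -0.0007 -0.062 0.001 0"}}

```text
t: 11.0
ee_pos: [466.1, 115.1, 109.9]
orientation: [2.064, 0.304, -2.063]
wrist_force: [-1.9, -1.5, 3.5]
opening: 0.3
```

{"fn": "carry_out", "kwargs": {"rows": "0 0.0004 0 0 0;0 0.0007 0 0 0;0 0.0007 0 0 0"}}

```text
t: 11.38
ee_pos: [466.1, 115.1, 108.9]
orientation: [2.064, 0.304, -2.063]
wrist_force: [-0.5, -3.1, 5.6]
opening: 0.1
```

key_a gives: 1.1 mm of travel so far. I'll press it in gradually.

{"fn": "carry_out", "kwargs": {"rows": "0 0.0007 0 0 0;0 0.0014 0 0 0;0 0.0021 0 0 0;0 0.0028 0 0 0;0 0.0035 0 0 0;0 0.0042 0 0 0;0 0.0048 0 0 0;0 0.0048 0 0 0"}}

```text
t: 12.38
ee_pos: [466.1, 115.7, 104.3]
orientation: [2.065, 0.305, -2.064]
wrist_force: [-1.5, -1.1, 5.2]
opening: 0.1
```

{"fn": "carry_out", "kwargs": {"rows": "0 0.0005 0 0 0;0 0.001 0 0 0;0 0.001 0 0 0;0 0.001 0 0 0;0 0.001 0 0 0;0 0.001 0 0 0"}}

```text
t: 13.12
ee_pos: [466.1, 115.7, 104.0]
orientation: [2.064, 0.305, -2.064]
wrist_force: [-3.4, -0.9, 9.2]
opening: -0.0
```

```bash
python3 - <<'E'
from h import *
cv2.imwrite("pics/s2.png",camera("scene")["img"])
E
```

```text
(no output)
```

View pics/s2.png

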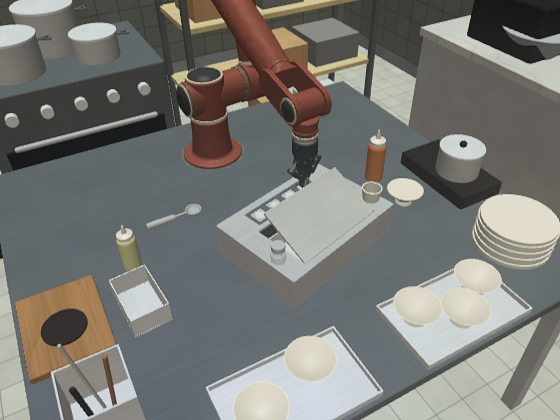

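The button is at its stop (z 104.0, 9 N). The scene view shows the lid up, with its raised edge around (325,180) and the hand clear of it. I'll let go by going straight up, then back toward the robot.

{"fn": "carry_out", "kwargs": {"rows": "0 -0.004 0 0 0;0 -0.01 0 0 0;0 -0.02 0 0 0;0 -0.04 0 0.01 0;0 -0.07 0 0.02 0;0 -0.11 0 0.03 0;0 -0.15 0 0.04 0;0 -0.18 0 0.05 0;0 -0.2 0 0.06 0;0 -0.2 0 0.06 0;0 -0.2 0 0.06 0;0 -0.2 0 0.06 0;0 -0.2 0 0.06 0"}}

```text
t: 14.8
ee_pos: [408.3, 98.0, 301.7]
orientation: [2.062, 0.305, -2.066]
wrist_force: [0.5, 0.1, -0.7]
opening: -0.5
```

```bash
python3 - <<'E'
from h import *
a=camera("scene")["img"]; c=camera("top")
cv2.imwrite("pics/end.png",np.hstack([cv2.resize(x,(400,300)) for x in(a,c["img"])]))
E
```

```text
(no output)
```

View pics/end.png

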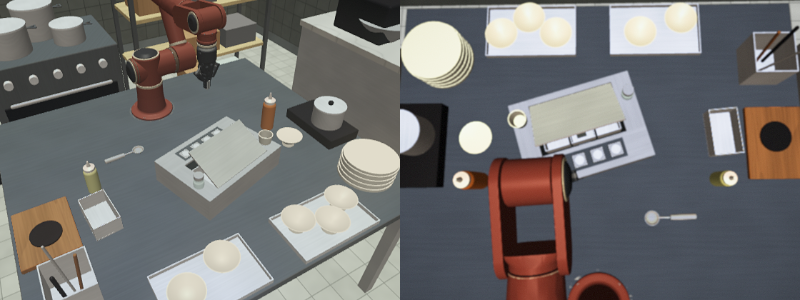

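The final pictures show the lid standing open, the hand high and clear, and the bottles, pots and spoon in their places. I'm handing the job in.

```bash
python3 -c "
from bench import *
print(hand_in())"
```

```text
the job is handed in; nothing more can be done
None
```

The release button was key_a, the leftmost key. I pressed it fully in, the lid sprang up, and the job was handed in at about 15 s of the 58 s allowed.

- **Feeling the keys:** I pressed from right to left with shut fingers. Keys d, c and b did not give: the tip stayed at z = 110.0 mm under about 8–9 N. Key_a sank.
- **Pressing:** key_a went to its stop at z = 104.0 mm, which is 6 mm in, at about 9 N.
- **Letting go:** I withdrew straight up and then back towards the robot, ending at z ≈ 302 mm.

**Last checks:** the pictures show the lid standing open. By eye the bottles, pots and spoon have not moved. The wrist force is back to noise level (under 1 N), so the robot is touching nothing. No check failed or disagreed.

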